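# Open the push-and-turn safety jar

### The arm

A 6-joint arm with a two-finger parallel gripper is mounted at the origin on a cart in front of the work surface, level with it; the furniture and walls round the work are solid. World frame = base frame: x ahead of the robot, y to its left, z up, the work surface at z = 0. Lengths are in m, angles in degrees, forces in N, time in s.
With the tool pointing down it reaches from about 0.4 to 0.825 m from the base axis. Payload 7 kg.
Tool frame: the origin (TCP) lies between the finger pads; the fingertips stand 25 mm ahead of it and the grasp point (between the pads) lies 6 mm ahead of it; z points along the fingers, y is the line along which they close (so a half turn about z gives the same grasp; the last joint's range is limited). The gripper opens to 88 mm and grips with 3 to 60 N. Pads are 19 mm wide; open, the fingers measure 130 mm over their backs; the gripper's body (78 mm by 193 mm) begins 47 mm behind the grasp point.
Start: joints at [90.877, 20.546, 0.682, 0, -70.136, -16.507], TCP at [0.182, 0.65, 0.252] pointing down, gripper open.
Joint ranges: [-176.03, 176.03], [-82.01, 121.73], [-58.28, 71.71], [-173.87, 95.51], [-174.79, -0.11], [-173.66, 173.66]. Speed limits (degrees/s): [136.94, 136.94, 172.46, 180, 180, 180].

### API

Orientations are given as [roll, pitch, yaw] about the fixed x, y, z axes, in that order (R = Rz(yaw) Ry(pitch) Rx(roll)).
In Python, from plant import r gives the robot as it stands.
- The arm moves only by the shell command python3 -m crank 'ROWS' [FORCE]. ROWS is JSON, a list of rows, each a list of 3 entries, a list of its own where there are three numbers: the turn, a rotation vector about the tool's x, y, z in degrees, then the shift along the tool's x, y, z in cm, then the closure, from -1 (fully open) to 1 (shut). In form: [[[wx, wy, wz], [dx, dy, dz], fingers], ...]. A call has 1 to 8 rows; each row shifts and turns the commanded pose from where the row before left it, along the tool's axes as they then stand; what a row does not reach is not made up. A row lasts 1/10 s, in which the tool goes at most 50 mm and 8.59 degrees, less where a joint would pass 70% of its speed; a pose out of reach is approached as far as the arm can. A call with a gripper value outside its range is refused whole. The fingers move at their own pace and stop on an object; FORCE is the grip in N (left out, the last holds). Time passes only in rows, so rows that do not move let the fingers close. It gives the time, the measured TCP pose, the force, the opening and the grip force at its end, in the units of the state.
- r.get_state(): the state, without advancing time (a new reading comes with each control period).
- r.capture(name): name is "scene" or "top" or "wrist"; returns a dict with "color" (420x560x3 uint8, red, green, blue), "range_z" (420x560 float32, m along the optical axis (not along the pixel's ray), 0 where there is no reading), "intrinsics" (3x3 intrinsics, pixels), "k1" (the pictures are not rectified: a ray, as slopes to the right and down, at radius r is drawn at 1 + k1 r^2 times it, then the intrinsics apply), "world_from_camera" (4x4, takes a point from camera to world coordinates); the wrist camera has in their place "hand_eye" (4x4, takes a point from camera to tool coordinates, whose origin is the TCP and whose axes are the flange's). Camera axes: x right, y down, z forward; pixel columns grow to the right and rows downward; lengths in m; the calibration is good to about 2 mm. A picture is of the moment at which its call begins: read the wrist's pose just before it.
- r.close_job(): hands the job in; it is judged then, once.
The state is a dict: "time_s": time; "joints": joint angles; "qd": joint speeds; "joint_torque": joint torques, N m; "tcp_pos": TCP position; "eef_rot": TCP orientation; "contact_force": force on the tool from outside, world axes, zero at the start; "moment": the same for the moment, N m; "gripper_width": finger opening in m; "gripper_force": force on a finger pad.
Only numpy, scipy, OpenCV 4.12 (cv2) and the standard library are available. Lean on these libraries where they do the work, as an engineer would, in place of code of your own. Each camera call takes 0.05 s, during which the arm holds its last target. There are 200 camera calls.

### The job

Open the jar for used batteries: push its red safety cap down firmly, and while it is held down turn it anticlockwise (seen from above) by about a sixth of a turn until it is free. Lift the cap off, lower it without dropping it into the wooden tray, top side up, and let it stand there. Leave the brown and the pale tape roll and the small blue box standing beside the work where they are.

Things in the scene. Friction and masses are not known exactly. Their poses are not given: they have to be found in the camera images.
- safety_jar: White plastic jar with a yellow band, 90 mm across, in a grey cup on a grey 126 x 126 mm plate screwed to the bench: it cannot move. Origin: centre of the plate's underside, on the jar's vertical axis; z up. Red mark on the sloping shoulder, at the jar's -x: pointer direction of the locked cap. Green mark 60 degrees anticlockwise of it (from above): open.
- jar_neck (a point): Centre of the rim of the hollow white neck (38 mm across), 143 mm above the bench, seen once the cap is off; axes as the jar's. Hidden bayonet tabs on it hold the cap. The cap must be pushed down 4 mm or more to turn; pushed down, it comes free when turned 45 to 80 degrees anticlockwise from above (60 is the middle, an end stop stands at about 84). Raise it at least 40 mm before moving sideways.
- jar_cap: Round red ribbed cap, 60 mm wide to grip from above across any diameter, 42 mm tall, about 80 g, hollow below. Origin: centre of its lower rim, z up through its top; white pointer towards its -x. Locked, its axes are parallel to the jar's and its rim is 117 mm above the bench. The collar of the jar, 62 mm across, is 7 mm below the rim and stops the push; round the cap all else is lower.
- cap_top (a point): Centre of the cap's flat top (with a curved white arrow), 42 mm above the cap's origin, on its axis; 159 mm above the bench when locked. Axes as the cap's.
- cap_liner (a joint): Spring-loaded liner disc inside the cap, resting on the neck: 0 when the cap is not pushed, grows by the push in m, to 0.007 with the cap's rim on the collar. It pushes the cap back up with 7 N at first, about 10 N at 4 mm and 13 N at 7 mm.
- cap_tray: Open wooden tray, outside 166 mm (its x) by 335 mm (its y), long walls 34 mm and end walls 46 mm tall, walls about 10 mm thick; loose, 0.7 kg. Origin: centre of its underside, z up. Its floor is 6 mm above the origin; the cap stands there on its rim.
- brown_tape: Roll of brown tape lying flat, 104 mm across, 48 mm tall, a bystander. Origin: centre of its underside.
- clear_tape: Pale roll of tape lying flat, 86 mm across, 25 mm tall, a bystander. Origin: centre of its underside.
- blue_box: Small blue cardboard box, 63 x 78 x 55 mm, a bystander. Origin: centre of its underside.
There are look-alikes about, which are no part of the job. What is meant by the jar_cap is not orange, turquoise or yellow, and is the smaller of those in its own colour.

How it is judged (in metres and radians):
On the way, in this order (a step that is already met when the one before it is completed fails the run):
1. the cap is pushed down by at least 3 mm on the jar, not yet turned open (z of jar_cap in the frame of safety_jar below 0.114 m and horizontal distance between jar_cap and safety_jar below 0.006 m and angle between the x axis of jar_cap and the x axis of safety_jar, either way round below 0.35 rad), for 0.05 s.
2. still on the jar, the cap has been turned by more than 0.55 rad (z of jar_cap in the frame of safety_jar below 0.122 m and horizontal distance between jar_cap and safety_jar below 0.006 m and angle between the x axis of jar_cap and the x axis of safety_jar, either way round above 0.55 rad), for 0.05 s.
3. the cap has been lifted clear of the neck, upright (z of jar_cap in the frame of safety_jar above 0.147 m and angle between jar_cap's own z axis and vertical below 0.5 rad), for 0.05 s.
At the end, for the whole second after the job is handed in: The cap stands on its rim on the tray's floor (rim less than 20 mm above the tray's underside, inside the tray's outline), top side up within 0.12 rad, let go and at rest; the tray stands flat on the bench (x of jar_cap in the frame of cap_tray between -0.083 and 0.083 m and y of jar_cap in the frame of cap_tray between -0.167 and 0.167 m and z of jar_cap in the frame of cap_tray between 0 and 0.02 m and angle between jar_cap's own z axis and vertical below 0.12 rad and linear speed of jar_cap below 0.02 m/s and angular speed of jar_cap below 0.2 rad/s and contact force between jar_cap and the fingers below 0.1 N and angle between cap_tray's own z axis and vertical below 0.1 rad and height (world z) of cap_tray below 0.01 m); the robot touches nothing.
It fails at once if the cap falls or flies faster than 0.7 m/s while not held (a drop of about 25 mm) (linear speed of jar_cap above 0.7 m/s and contact force between jar_cap and the fingers below 0.1 N).
It fails at once if the brown tape roll is moved by more than 30 mm (distance of brown_tape from where it was at the start of the episode above 0.03 m).
It fails at once if the pale tape roll is moved by more than 30 mm (distance of clear_tape from where it was at the start of the episode above 0.03 m).
It fails at once if the box is moved by more than 30 mm (distance of blue_box from where it was at the start of the episode above 0.03 m).
It also fails if it takes over 45 s, if anything falls off the work surface, if the arm or the gripper's body presses on something with over 40 N, if the wrist force passes 120 N, or if a joint passes its speed limit or range.

## Working session

There is one attempt and no reset: what is moved stays moved. The work goes in short steps, Python scripts to look and compute and a shell command to move; the robot and the scene stay as the last step left them, time stands still between calls to the robot, and variables do not carry over. Pictures are saved under pics/ and viewed, at most 10 in all, crops included, and the job is handed in when it is done.

```bash
ls; mkdir -p pics
cat > h.py <<'E'
import numpy as np, cv2
from plant import r
def save(n,c): cv2.imwrite('pics/'+n+'.png', cv2.cvtColor(c['color'],cv2.COLOR_RGB2BGR))
E
python3 - <<'E'
from h import *
print(r.get_state())
for n in ('scene','top'):
    c=r.capture(n); save(n,c); np.savez('/tmp/'+n+'.npz',**c); print(c['intrinsics'],c['k1'],c['world_from_camera'])
E
```

```text
pics
{'time_s': 0.0, 'joints': array([ 9.08772022e+01,  2.05896479e+01,  6.33887334e-01, -2.45134173e-02,
       -7.01359027e+01, -1.65072032e+01]), 'qd': array([-0.02237864, -0.0339009 , -0.03010854,  0.01590668,  0.05853299,
        0.02478867]), 'joint_torque': array([-4.08408696e-04, -5.82718670e+01,  2.93047410e+01,  6.99748859e+00,
        6.86637824e-03, -1.49787202e-04]), 'tcp_pos': array([0.18173426, 0.64959557, 0.25062988]), 'eef_rot': array([ 1.79905566e+02, -3.95342311e-03, -1.56383456e+01]), 'contact_force': array([ 0.43347294,  0.27278944, -0.2682398 ]), 'moment': array([ 0.01435433, -0.00448405,  0.01137113]), 'gripper_force': 0.0, 'gripper_width': 0.08742870830075058}
[[457.41322627   0.         274.15205197]
 [  0.         457.41322627 209.87415812]
 [  0.           0.           1.        ]] -0.08915600482757417 [[ 0.85614808 -0.38339382  0.3464385   0.1713566 ]
 [-0.51672822 -0.63321451  0.5762216  -0.84953485]
 [-0.00154992 -0.67234557 -0.74023579  1.08145814]
 [ 0.          0.          0.          1.        ]]
[[481.70558382   0.         286.35024362]
 [  0.         481.70558382 214.2163272 ]
 [  0.           0.           1.        ]] 0.036209430286728995 [[ 2.21956604e-02 -9.79602574e-01  1.99715173e-01  3.07846446e-01]
 [-9.99742623e-01 -2.26861122e-02 -1.67369337e-04 -1.32850068e-01]
 [ 4.69471625e-03 -1.99660056e-01 -9.79853980e-01  1.50190533e+00]
 [ 0.00000000e+00  0.00000000e+00  0.00000000e+00  1.00000000e+00]]
```

View pics/scene.png

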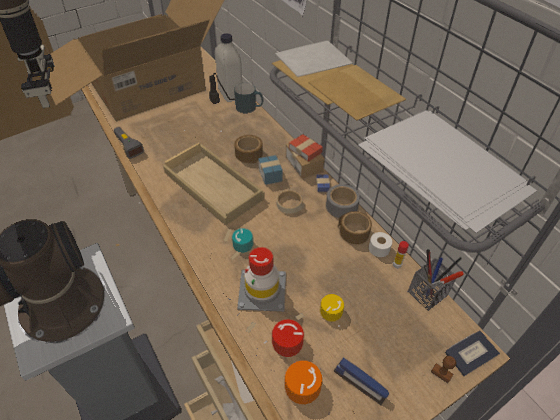

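View pics/top.png

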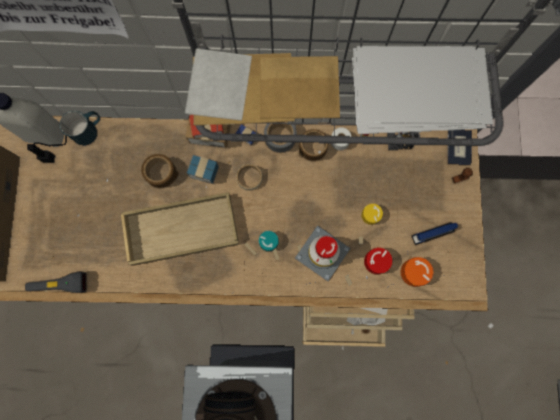

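Candidates for the cap, in top-view pixels: red on the jar (326,247), a larger loose red one (378,261), orange (418,271), yellow (373,213) and turquoise (269,241). I choose the small red one on the jar. The tray is at (180,229), brown tape at about (158,170), pale tape at (250,177) and the blue box at (203,168).

```bash
cat >> h.py <<'E'
def cast(c,uv,z,T=None):
    T=c['world_from_camera'] if T is None else T
    uv=np.asarray(uv,float).reshape(-1,1,2)
    n=cv2.undistortPoints(uv,c['intrinsics'],np.array([float(c['k1']),0,0,0]))[:,0]
    d=np.c_[n,np.ones(len(n))]@T[:3,:3].T; o=T[:3,3]
    return o+d*((z-o[2])/d[:,2])[:,None]
def blobs(m,amin=60):
    cs,_=cv2.findContours(m.astype(np.uint8)*255,cv2.RETR_EXTERNAL,cv2.CHAIN_APPROX_NONE)
    return [k for k in cs if cv2.contourArea(k)>amin]
E
python3 - <<'E'
from h import *
im=[]
for n,(x0,y0,x1,y1) in {'top':(280,210,410,300),'scene':(220,225,320,360)}.items():
    c=dict(np.load('/tmp/'+n+'.npz')); hsv=cv2.cvtColor(c['color'],cv2.COLOR_RGB2HSV)
    m=((hsv[...,0]<5)|(hsv[...,0]>172))&(hsv[...,1]>170)&(hsv[...,2]>90)
    for k in blobs(m):
        (u,v),rr=cv2.minEnclosingCircle(k); print(n,'red',u,v,rr,cast(c,[u,v],.159)[0],cv2.contourArea(k))
    cr=cv2.resize(c['color'][y0:y1,x0:x1],None,fx=4.4,fy=4.4,interpolation=cv2.INTER_CUBIC); im.append(cv2.resize(cr,(int(cr.shape[1]*390/cr.shape[0]),390)))
cv2.imwrite('pics/crop.png',cv2.cvtColor(np.hstack(im)[:,:800],cv2.COLOR_RGB2BGR)); print(im[0].shape,im[1].shape)
c=dict(np.load('/tmp/top.npz')); print('tray corners', cast(c,[[123,212],[235,197],[239,240],[130,262]],.04)[:,:2].round(3).tolist(), 'tape/box/clear/turq',cast(c,[[158,170],[203,168],[250,177],[269,241]],.04)[:,:2].round(3).tolist(),'plate corners',cast(c,[[322,227],[351,250],[322,278],[296,256]],.012)[:,:2].round(3).tolist())
E
```

```text
top red 378.15753173828125 260.65069580078125 13.857852935791016 [ 0.45538418 -0.39193461  0.159     ] 497.5
top red 326.1896667480469 246.8103485107422 10.553873062133789 [ 0.49081959 -0.24692778  0.159     ] 320.5
scene red 287.0 337.54052734375 18.567602157592773 [ 0.43231127 -0.46874735  0.159     ] 818.5
scene red 260.4205627441406 260.9299011230469 13.797511100769043 [ 0.48572871 -0.26008789  0.159     ] 401.0
scene red 402.4230651855469 246.65383911132812 5.8697357177734375 [ 0.8179053  -0.40999605  0.159     ] 71.5
(390, 563, 3) (390, 288, 3)
tray corners [[0.601, 0.37], [0.657, 0.028], [0.522, 0.01], [0.448, 0.336]] tape/box/clear/turq [[0.738, 0.273], [0.748, 0.133], [0.723, -0.016], [0.521, -0.082]] plate corners [[0.573, -0.246], [0.503, -0.337], [0.414, -0.247], [0.48, -0.166]]
```

View pics/crop.png

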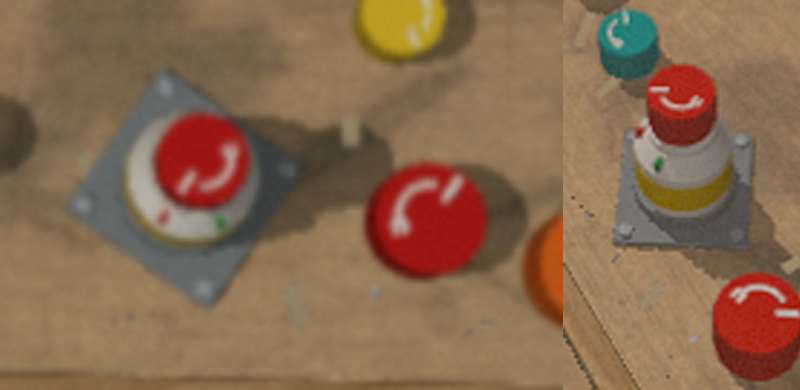

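The crop shows the small red cap on the white jar with the yellow band (top crop 202,160). Its pointer (187,183) is in line with the red mark (164,218), so the cap is locked, and the green mark is at (222,222). The cap is at about (0.49,-0.248), and the jar's yaw is about -40°.

```bash
python3 -m crank '[[[0,0,0],[4.1,2.6,-0.7],-1],[[0,0,0],[4.1,2.6,-0.7],-1],[[0,0,0],[4.1,2.6,-0.7],-1],[[0,0,0],[4.1,2.6,-0.7],-1],[[0,0,0],[4.1,2.6,-0.7],-1],[[0,0,0],[4.1,2.6,-0.7],-1],[[0,0,0],[4.1,2.6,-0.7],-1],[[0,0,0],[4.1,2.6,-0.7],-1]]' 50
python3 -m crank '[[[0,0,0],[1.9,4.5,0],-1],[[0,0,0],[1.9,4.5,0],-1],[[0,0,0],[1.9,4.5,0],-1],[[0,0,0],[1.9,4.5,0],-1],[[0,0,0],[1.9,4.5,0],-1],[[0,0,0],[1.9,4.5,0],-1],[[0,0,0],[1.9,4.5,0],-1],[[0,0,0],[1.9,4.5,0],-1]]'
python3 -m crank '[[[0,0,8.5],[0,0,0],-1],[[0,0,8.5],[0,0,0],-1],[[0,0,8.5],[0,0,0],-1],[[0,0,8.5],[0,0,0],-1],[[0,0,8.5],[0,0,0],-1],[[0,0,8.5],[0,0,0],-1],[[0,0,8.5],[0,0,0],-1],[[0,0,0],[0,0,0],-1]]'
python3 -c "
from h import *
print(r.get_state()['joints'])
c=r.capture('wrist');print(c['hand_eye'])"
```

```text
time_s: 0.9
tcp_pos: [0.4425, 0.3596, 0.3078]
eef_rot: [180.0, 0.0, -15.6]
contact_force: [0.9, 0.9, -0.2]
gripper_width: 0.0877
gripper_force: 0.0
time_s: 1.7
tcp_pos: [0.4907, -0.0282, 0.3077]
eef_rot: [-180.0, -0.0, -15.6]
contact_force: [1.6, 0.4, 0.2]
gripper_width: 0.0877
gripper_force: 0.0
time_s: 2.5
tcp_pos: [0.4908, -0.0264, 0.3073]
eef_rot: [180.0, 0.0, -75.3]
contact_force: [0.8, -0.2, 0.6]
gripper_width: 0.0876
gripper_force: 0.0
[ 1.98841983e+01  1.03506582e+00 -1.65358436e+01 -9.58747847e-03
 -7.24635929e+01 -5.14873213e+00]
[[ 5.26981342e-04 -9.54843207e-01 -2.97109698e-01  8.11244894e-02]
 [ 9.99999668e-01  6.87747551e-04 -4.36572456e-04  7.47207820e-04]
 [ 6.21194711e-04 -2.97109369e-01  9.54843253e-01 -1.33308048e-01]
 [ 0.00000000e+00  0.00000000e+00  0.00000000e+00  1.00000000e+00]]
```

```bash
python3 -m crank '[[[0,0,0],[4.3,1.1,0],-1],[[0,0,0],[4.3,1.1,0],-1],[[0,0,0],[4.3,1.1,0],-1],[[0,0,0],[4.3,1.1,0],-1],[[0,0,0],[4.3,1.1,0],-1],[[0,0,0],[0,0,0],-1],[[0,0,0],[0,0,0],-1]]'
cat >> h.py <<'E'
from scipy.spatial.transform import Rotation as Ro
def wrist():
    s=r.get_state(); c=r.capture('wrist')
    T=np.eye(4); T[:3,:3]=Ro.from_euler('xyz',s['eef_rot'],degrees=True).as_matrix(); T[:3,3]=s['tcp_pos']
    c['world_from_camera']=T@c['hand_eye']; return s,c
E
python3 - <<'E'
from h import *
s,c=wrist(); save('w1',c); print(s['tcp_pos'],s['eef_rot'],s['joints'])
hsv=cv2.cvtColor(c['color'],cv2.COLOR_RGB2HSV)
m=((hsv[...,0]<6)|(hsv[...,0]>170))&(hsv[...,1]>140)&(hsv[...,2]>60)
m&=(c['range_z']>0)
for k in blobs(m,800):
    (u,v),rr=cv2.minEnclosingCircle(k); print(u,v,rr,cast(c,[u,v],.159)[0])
# top face by depth: points in world, 0.15<z<0.17
H,W=m.shape; uu,vv=np.meshgrid(np.arange(W),np.arange(H))
n=cv2.undistortPoints(np.c_[uu.ravel(),vv.ravel()].astype(float).reshape(-1,1,2),c['intrinsics'],np.array([float(c['k1']),0,0,0]))[:,0]
P=np.c_[n,np.ones(len(n))]*c['range_z'].reshape(-1,1); T=c['world_from_camera']; P=(P@T[:3,:3].T+T[:3,3]).reshape(H,W,3)
t=(abs(P[...,2]-.159)<.006)&(np.hypot(P[...,0]-.49,P[...,1]+.248)<.06)&(c['range_z']>0)
k=max(blobs(t),key=cv2.contourArea)
(u,v),(a,b),th=cv2.fitEllipse(cv2.convexHull(k)); print('top face',u,v,a,b,cast(c,[u,v],.159)[0],np.median(P[t][:,2]))
h=cast(c,cv2.convexHull(k)[:,0],np.median(P[t][:,2])); print(cv2.minEnclosingCircle((h[:,:2]*1000).astype(np.float32)))
E
```

```text
time_s: 3.25
tcp_pos: [0.4926, -0.2492, 0.3069]
eef_rot: [179.9, 0.0, -75.1]
contact_force: [-0.1, -0.2, -1.2]
gripper_width: 0.0875
gripper_force: 0.0
[ 0.49264142 -0.24924095  0.30690862] [ 1.79936748e+02  3.66108664e-02 -7.50745391e+01] [-6.51524089e+00  7.15308275e+00 -9.87124436e+00 -1.14539914e-02
 -7.30479304e+01  2.14440686e+01]
277.17742919921875 198.69354248046875 31.241031646728516 [ 0.49421565 -0.2518957   0.159     ]
330.3389587402344 50.58988952636719 39.13195037841797 [ 0.48396484 -0.39079259  0.159     ]
top face 276.58258056640625 200.34674072265625 58.66366958618164 60.66096496582031 [ 0.49434981 -0.25009333  0.159     ] 0.15907073771295818
((494.1178283691406, -249.43798828125), 30.61467742919922)
```

View pics/w1.png

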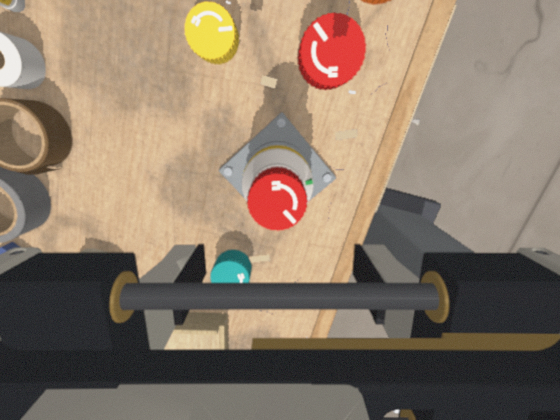

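The wrist view shows the red cap under the tool at (277,200), with its pointer toward lower right (290,216) and the green mark at (308,181). Both readings put the cap at (0.494,-0.250), so I'll go down.

```bash
python3 -m crank '[[[0,0,0],[0.05,-0.1,4],-1],[[0,0,0],[0,0,4],-1],[[0,0,0],[0,0,4],-1],[[0,0,0],[0,0,2.5],-1],[[0,0,0],[0,0,1.3],-1],[[0,0,0],[0,0,0],-1]]'
python3 -m crank '[[[0,0,0],[0,0,0],1],[[0,0,0],[0,0,0],1],[[0,0,0],[0,0,0],1],[[0,0,0],[0,0,0],1],[[0,0,0],[0,0,0],1],[[0,0,0],[0,0,0],1]]' 50
```

```text
time_s: 3.9
tcp_pos: [0.4937, -0.2474, 0.1484]
eef_rot: [179.9, 0.1, -75.0]
contact_force: [-0.0, -0.4, 0.4]
gripper_width: 0.0876
gripper_force: 0.0
time_s: 4.5
tcp_pos: [0.4946, -0.2486, 0.1505]
eef_rot: [-179.9, -0.0, -75.1]
contact_force: [-2.2, 0.7, 6.3]
gripper_width: 0.06
gripper_force: 50.0
```

```bash
python3 -m crank '[[[0,0,0],[0,0,0.3],1],[[0,0,0],[0,0,0.3],1],[[0,0,0],[0,0,0],1],[[0,0,0],[0,0,0],1]]' 55
```

```text
time_s: 4.9
tcp_pos: [0.4947, -0.2486, 0.1449]
eef_rot: [-179.9, -0.1, -75.1]
contact_force: [-2.9, 2.3, 11.4]
gripper_width: 0.0597
gripper_force: 55.0
```

```bash
python3 -m crank '[[[0,0,0],[0,0,0.1],1],[[0,0,-5],[0,0,0],1],[[0,0,-5],[0,0,0],1],[[0,0,-5],[0,0,0],1],[[0,0,-5],[0,0,0],1],[[0,0,0],[0,0,0],1]]' 60
python3 -c "
from h import *
s=r.get_state();print(s['moment'],s['joints'])"
```

```text
time_s: 5.5
tcp_pos: [0.4957, -0.249, 0.1445]
eef_rot: [-179.9, -0.2, -54.9]
contact_force: [-0.4, 1.6, 12.2]
gripper_width: 0.0595
gripper_force: 60.0
[0.58581022 0.30747297 0.06721364] [ -6.40299209  14.64537105 -23.05274128   0.07016715 -52.09814533
  41.44910751]
```

```bash
python3 -m crank '[[[0,0,-6],[0,0,0],1],[[0,0,-6],[0,0,0],1],[[0,0,-6],[0,0,0],1],[[0,0,-6],[0,0,0],1],[[0,0,-6],[0,0,0],1],[[0,0,-6],[0,0,0],1],[[0,0,-6],[0,0,0],1],[[0,0,0],[0,0,0],1]]'
python3 - <<'E'
from h import *
s,c=wrist(); print(s['moment']); save('w2',c); c2=r.capture('scene'); cr=c2['color'][225:325,205:330]
a=cv2.resize(cr,None,fx=4,fy=4,interpolation=cv2.INTER_CUBIC); b=c['color'][60:400:1,120:440]
b=cv2.resize(b,(300,400)); cv2.imwrite('pics/turn.png',cv2.cvtColor(np.hstack([a,b]),cv2.COLOR_RGB2BGR))
E
```

```text
time_s: 6.3
tcp_pos: [0.4961, -0.2483, 0.1445]
eef_rot: [-180.0, -0.2, -12.9]
contact_force: [0.7, 4.9, 11.1]
gripper_width: 0.0594
gripper_force: 60.0
[ 1.82316931 -0.03224861  0.10149667]
```

View pics/turn.png

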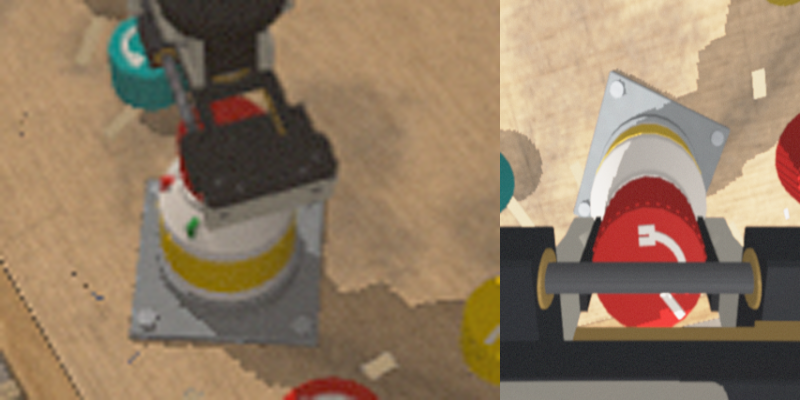

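The pointer sits at the same place relative to the fingers as before, (675,300) from centre (648,265), so the cap turned with the gripper by 62°. Now I'll lift it.

```bash
python3 -m crank '[[[0,0,0],[0,0,-0.5],1],[[0,0,0],[0,0,-0.5],1],[[0,0,0],[0,0,-0.5],1],[[0,0,0],[0,0,-0.5],1]]'
python3 - <<'E'
from h import *
c=dict(np.load('/tmp/top.npz')); T=c['world_from_camera']
H,W=420,560; uu,vv=np.meshgrid(np.arange(W),np.arange(H))
n=cv2.undistortPoints(np.c_[uu.ravel(),vv.ravel()].astype(float).reshape(-1,1,2),c['intrinsics'],np.array([float(c['k1']),0,0,0]))[:,0]
P=np.c_[n,np.ones(len(n))]*c['range_z'].reshape(-1,1); P=(P@T[:3,:3].T+T[:3,3]).reshape(H,W,3)
t=(P[...,2]>.022)&(P[...,2]<.06)&(c['range_z']>0)
w=np.zeros((H,W),bool); w[185:275,112:250]=1
k=max(blobs(t&w,10),key=cv2.contourArea); p=P[k[:,0,1],k[:,0,0],:2]
print(cv2.minAreaRect((p*1000).astype(np.float32)))
E
```

```text
time_s: 6.8
tcp_pos: [0.4944, -0.2482, 0.1626]
eef_rot: [-180.0, -0.0, -13.1]
contact_force: [3.0, 1.5, -1.8]
gripper_width: 0.0594
gripper_force: 60.0
((557.5496215820312, 196.21888732910156), (167.1815185546875, 337.5420227050781), 12.312678337097168)
```

The cap came free. The tray centre is at (0.5575,0.196) with its yaw at 12.3°. I'll raise the cap and align the jaws with the tray's long side.

```bash
python3 -m crank '[[[0,0,0],[0,0,-2],1],[[0,0,0],[0,0,-2.5],1],[[0,0,0],[0,0,-2],1],[[0,0,-8.4],[0,0,-1],1],[[0,0,-8.4],[0,0,-1],1],[[0,0,-8.4],[0,0,0],1],[[0,0,0],[0,0,0],1]]'
python3 -m crank '[[[0,0,0],[1,-2.5,0],1],[[0,0,0],[1.5,-4,0],1],[[0,0,0],[1.5,-4,0],1],[[0,0,0],[1.5,-4,0],1],[[0,0,0],[1.5,-4,0],1],[[0,0,0],[1.5,-4,0],1],[[0,0,0],[1.5,-4,0],1],[[0,0,0],[1.5,-4,0],1]]'
python3 -m crank '[[[0,0,0],[1.5,-4,0],1],[[0,0,0],[1.5,-4,0],1],[[0,0,0],[0.7,-2.5,0],1],[[0,0,0],[0.3,-1,0],1],[[0,0,0],[0,0,0],1],[[0,0,0],[0,0,0],1]]'
python3 - <<'E'
from h import *
s,c=wrist(); save('w3',c); print(s['tcp_pos'],s['eef_rot'],s['joints']); c=r.capture('scene'); save('s3',c)
E
```

```text
time_s: 7.5
tcp_pos: [0.4936, -0.2487, 0.2477]
eef_rot: [-180.0, 0.0, 12.2]
contact_force: [-0.5, 0.8, -1.4]
gripper_width: 0.0599
gripper_force: 60.0
time_s: 8.3
tcp_pos: [0.5424, 0.0752, 0.2473]
eef_rot: [180.0, 0.1, 11.8]
contact_force: [1.3, -1.2, 0.0]
gripper_width: 0.0597
gripper_force: 60.0
time_s: 8.9
tcp_pos: [0.5576, 0.1939, 0.2472]
eef_rot: [180.0, 0.1, 12.0]
contact_force: [-0.5, -0.5, -0.6]
gripper_width: 0.0598
gripper_force: 60.0
[0.55758724 0.19385148 0.24718796] [1.79964503e+02 6.55554521e-02 1.19553274e+01] [ 3.81323533e+01  1.28420843e+01 -1.06946975e+01  3.20125351e-03
 -6.65377093e+01  6.38217180e+01]
```

View pics/w3.png

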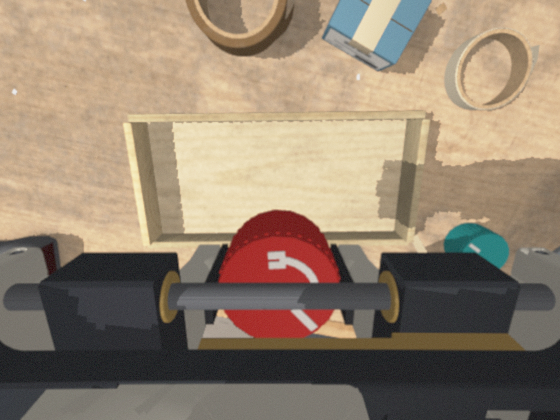

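View pics/s3.png

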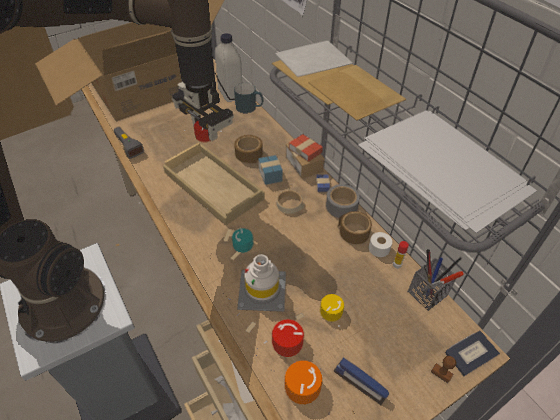

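The wrist view shows the cap held upright and the tray outline from (127,118) to (415,245). The scene view shows the bare jar neck at (262,262) and the bystanders in place. I'll check the tray's position from the wrist depth.

Run:
```python
from h import *
s,c=wrist(); T=c['world_from_camera']
H,W=420,560; uu,vv=np.meshgrid(np.arange(W),np.arange(H))
n=cv2.undistortPoints(np.c_[uu.ravel(),vv.ravel()].astype(float).reshape(-1,1,2),c['intrinsics'],np.array([float(c['k1']),0,0,0]))[:,0]
P=np.c_[n,np.ones(len(n))]*c['range_z'].reshape(-1,1); P=(P@T[:3,:3].T+T[:3,3]).reshape(H,W,3)
t=(P[...,2]>.025)&(P[...,2]<.06)&(c['range_z']>0); t[:100]=0; t[250:]=0; t[:,:110]=0; t[:,435:]=0
k=max(blobs(t,10),key=cv2.contourArea); p=P[k[:,0,1],k[:,0,0],:2]
print(cv2.minAreaRect((p*1000).astype(np.float32)), 'cap minz',P[275:330,240:320,2].mean())
f=P[130:225,185:370,2]; print('floor z',np.median(f))
```

```text
((559.7418212890625, 195.79595947265625), (164.56173706054688, 335.444580078125), 12.685946464538574) cap minz 0.2804238637186675
floor z 0.006111609692911135
```

```bash
python3 -m crank '[[[0,0,0],[0,0,3],1],[[0,0,0],[0,0,4],1],[[0,0,0],[0,0,4],1],[[0,0,0],[0,0,4],1],[[0,0,0],[0,0,3],1],[[0,0,0],[0,0,1.2],1],[[0,0,0],[0,0,0.5],1],[[0,0,0],[0,0,0],1]]'
python3 -m crank '[[[0,0,0],[0,0,0.3],1],[[0,0,0],[0,0,0.3],1],[[0,0,0],[0,0,0.1],1],[[0,0,0],[0,0,0],1],[[0,0,0],[0,0,0],1]]'
```

```text
time_s: 9.85
tcp_pos: [0.5585, 0.1946, 0.0512]
eef_rot: [-180.0, -0.0, 12.0]
contact_force: [0.7, -0.2, -1.0]
gripper_width: 0.0599
gripper_force: 60.0
time_s: 10.35
tcp_pos: [0.558, 0.1948, 0.0439]
eef_rot: [-180.0, -0.0, 12.1]
contact_force: [-0.5, -0.2, -1.4]
gripper_width: 0.0597
gripper_force: 60.0
```

```bash
python3 -m crank '[[[0,0,0],[0,0,0.15],1],[[0,0,0],[0,0,0.1],1],[[0,0,0],[0,0,0],1]]'
python3 -m crank '[[[0,0,0],[0,0,0.1],1],[[0,0,0],[0,0,0.05],1],[[0,0,0],[0,0,0],1]]'
```

```text
time_s: 10.65
tcp_pos: [0.5578, 0.1946, 0.0409]
eef_rot: [180.0, 0.0, 12.1]
contact_force: [-0.2, -0.1, -0.7]
gripper_width: 0.0596
gripper_force: 60.0
time_s: 10.95
tcp_pos: [0.558, 0.1947, 0.0396]
eef_rot: [180.0, -0.0, 12.1]
contact_force: [-0.3, 0.5, -1.3]
gripper_width: 0.0596
gripper_force: 60.0
```

```bash
python3 -m crank '[[[0,0,0],[0,0,0.1],1],[[0,0,0],[0,0,0],1],[[0,0,0],[0,0,0],1]]'
python3 -m crank '[[[0,0,0],[0,0,0.1],1],[[0,0,0],[0,0,0],1],[[0,0,0],[0,0,0],1]]'
```

```text
time_s: 11.25
tcp_pos: [0.558, 0.1947, 0.0395]
eef_rot: [-180.0, -0.0, 12.1]
contact_force: [-3.8, -0.9, 8.7]
gripper_width: 0.0598
gripper_force: 60.0
time_s: 11.55
tcp_pos: [0.5581, 0.1947, 0.0394]
eef_rot: [-180.0, -0.1, 12.1]
contact_force: [-7.1, -1.5, 17.4]
gripper_width: 0.0598
gripper_force: 60.0
```

The cap is standing on the floor. I'll ease off, open and retreat.

```bash
python3 -m crank '[[[0,0,0],[0,0,-0.2],1],[[0,0,0],[0,0,0],0.2],[[0,0,0],[0,0,0],-0.5],[[0,0,0],[0,0,0],-1],[[0,0,0],[0,0,0],-1],[[0,0,0],[0,0,0],-1],[[0,0,0],[0,0,0],-1]]'
python3 -m crank '[[[0,0,0],[0,0,-1],-1],[[0,0,0],[0,0,-3],-1],[[0,0,0],[0,0,-4],-1],[[0,0,0],[0,0,-4],-1],[[0,0,0],[0,0,-4],-1],[[0,0,0],[0,0,-2],-1],[[0,0,0],[0,0,0],-1],[[0,0,0],[0,0,0],-1]]'
python3 - <<'E'
from h import *
s,c=wrist(); save('w4',c); print(s['gripper_force'])
E
```

```text
time_s: 12.25
tcp_pos: [0.5579, 0.1946, 0.0394]
eef_rot: [180.0, 0.0, 12.1]
contact_force: [0.3, -0.0, 0.1]
gripper_width: 0.0866
gripper_force: 0.0
time_s: 13.05
tcp_pos: [0.5578, 0.1947, 0.2204]
eef_rot: [-179.9, -0.1, 12.1]
contact_force: [-0.2, -0.1, -0.0]
gripper_width: 0.0877
gripper_force: 0.0
0.0
```

View pics/w4.png

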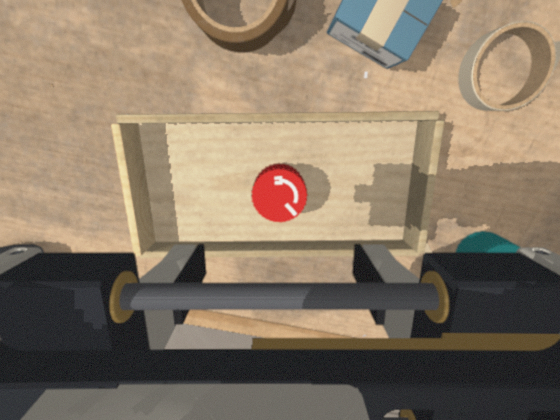

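The cap stands top side up at (280,192) inside the tray. The tray and the bystanders have not moved, and the gripper is clear.

```bash
python3 -c "
from h import *
print(r.close_job())"
```

```text
the job is handed in; nothing more can be done
None
```

I opened the jar, stood its red cap top side up in the wooden tray and handed the job in. The tape rolls and blue box are where they were; no verdict came back.

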